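# Load the carton magazine and lock its collar

## Task

The blue lock collar covers the pocket of the carton magazine: swing it clear of the pocket, without hitting the tall amber bottle that stands on one side of it. Lower the red carton end-down into the pocket until it stands on the pocket floor, then swing the collar back over it to its locked mark. Do not knock over the red carton, and leave the other cartons, bottles, jar and tape roll where they stand.

Things in the scene. Friction and masses are not known exactly. Their poses are not given: they have to be found in the camera images.
- station: Fixed carton magazine; place and yaw vary. Origin on the bench under the axis of its upright post (54 mm diameter), z up. Aluminium base plate, 12 mm thick, x -170 to +75, y -75 to +75 mm. White pocket at x = -95 mm, roughly towards the robot. Locked mark: green stripe on the base at x = -157, y = 0. Tall bottle at its +y or -y side, low jar at the other, each about 125 mm from the post.
- pocket (a point): Centre of the pocket's floor, 12 mm above the bench, axes as the station's. The pocket is an open-topped box, inside 62 mm along x, 42 mm along y, 50 mm deep, walls 5 mm thick, rim 62 mm above the bench. A carton standing in it reaches to 132 mm above the bench.
- lock_collar (a joint): Angle of the blue lock collar about the post, rad, counter-clockwise from above positive. 0 = locked: the plate lies over the pocket, along the station's -x, its green stripe in line with the green mark; positive swings it to the station's -y side. Range -1.7 to 1.7, starts within 0.25 of 0. Friction about 3 N at 100 mm; stays where left. Towards the tall bottle it hits it at about 0.9 rad.
- plate_tip (a point): Middle of the outer end of the collar's flat plate, on its upper face, 135 mm from the post's axis; -x points outward. The plate is 96 mm wide (y), 14 mm thick (140 to 154 mm above the bench) and starts at a hub of 96 mm diameter, 138 to 168 mm above the bench. Too wide to grip: push its long side edges. It passes over jar and cartons.
- red_carton: Red carton with a gold band, 120 mm tall, 56 mm long (its x), 36 mm wide (its y), standing on end on the bench; origin at the centre of its underside, z up. About 0.13 kg. It may be at any of three places, exchanged with the white and the green carton.
- white_carton: White carton with a blue band, bystander, 120 mm tall, 56 mm long (its x), 36 mm wide (its y), standing on end on the bench; origin at the centre of its underside, z up.
- green_carton: Green carton with a white band, bystander, 120 mm tall, 56 mm long (its x), 36 mm wide (its y), standing on end on the bench; origin at the centre of its underside, z up.
- tall_bottle: Tall amber bottle with a white label and white cap, bystander at one side of the station, 56 mm diameter, 186 mm tall, origin at the centre of its underside.
- jar: Low white jar, bystander at the other side of the station, 56 mm diameter, 60 mm tall, origin at the centre of its underside.
- tape_roll: Cardboard tape roll lying flat, bystander, 90 mm diameter, 45 mm high, origin at the centre of its underside.
- serum_a: Small amber bottle with a black cap, bystander behind the station, 38 mm diameter, 90 mm tall, origin at the centre of its underside.
- serum_b: A second small amber bottle like serum_a, bystander behind the station.

How it is judged:
By the outcome, as a careful person would: the job done as asked, in the order asked, and still so for the second after the job is handed in, with the robot touching nothing.
It also fails if it takes over 70 s, if anything falls off the work surface, if the arm or the gripper's body presses on something with over 40 N, if the wrist force passes 120 N, or if a joint passes its speed limit or range.

## Robot

A 6-joint arm with a two-finger parallel gripper is mounted at the origin on the work surface. World frame = base frame: x ahead of the robot, y to its left, z up, the work surface at z = 0. Lengths are in m, angles in rad, forces in N, time in s.
With the tool pointing down it reaches from about 0.25 to 0.775 m from the base axis. Payload 4 kg.
Tool frame: the origin (TCP) lies on the centre line of the jaws, within the pads' length; the fingertips stand robot.tips_ahead ahead of it and the grasp point (between the pads) lies 8 mm behind it (robot.tips_ahead is the distance from the TCP to the fingertips, in m); z points along the fingers, y is the line along which they close (so a half turn about z gives the same grasp; the last joint's range is limited). The gripper opens to 94 mm and grips with 3 to 60 N. Pads are 16 mm wide; open, the fingers measure 119 mm over their backs; the gripper's body (75 mm by 177 mm) begins 78 mm behind the grasp point.
Start: joints at [-1.324, 0.087, 1.371, -0, 1.684, -0.103], TCP at [0.188, -0.517, 0.217] pointing down, gripper open.
Joint ranges: [-3.1, 3.1], [-0.76, 2.03], [0.27, 2.55], [-1.08, 4.22], [0.17, 2.65], [-2.57, 2.57]. Speed limits (rad/s): [2.79, 2.79, 3.14, 3.14, 3.14, 3.14].

## Interface

Orientations are given as [roll, pitch, yaw] about the fixed x, y, z axes, in that order (R = Rz(yaw) Ry(pitch) Rx(roll)).
In Python, from bench import robot, snapshot, close_job, spotter gives the robot as it stands. The module is installed in compiled form; this text tells all that it offers.
- The arm moves only by the tool servo_tool, never from a script. Its argument "commands" is one flat list of numbers, 7 for each row, row after row: the shift along the tool's x, y, z in m, then the turn, a rotation vector about the tool's x, y, z in degrees, then the finger opening in m, from 0 to 0.094. In form: [x, y, z, ax, ay, az, grip, x, y, z, ax, ay, az, grip, ...]. A call has 1 to 10 rows; each row is the pose to reach, as a shift and turn from the pose commanded when the call began, along the tool's axes at that moment; what a row does not reach only later rows make up. A row lasts 1/8 s, in which the tool goes at most 62.5 mm and 10.7 degrees, less where a joint would pass 70% of its speed; a pose out of reach is approached as far as the arm can. A call with a gripper value outside its range is refused whole. The fingers move at their own pace and stop on an object; the grip force is fixed at half the most. Time passes only in rows, so rows that repeat a pose let the fingers close. It gives the time, the measured TCP pose, the force, the opening and the grip force at its end, in the units of the state.
- robot.get_obs(): the state, without advancing time (a new reading comes with each control period).
- snapshot(name): name is "scene" or "side" or "wrist"; returns a dict with "img" (384x512x3 uint8, blue, green, red), "camera_matrix" (3x3 intrinsics, pixels), "extrinsics" (4x4, takes a point from camera to world coordinates); the wrist camera has in their place "hand_eye" (4x4, takes a point from camera to tool coordinates, whose origin is the TCP and whose axes are the flange's). Camera axes: x right, y down, z forward; pixel columns grow to the right and rows downward; lengths in m; the calibration is good to about 2 mm. A picture is of the moment at which its call begins: read the wrist's pose just before it. There is no depth.
- close_job(): hands the job in; it is judged then, once.
Trained networks look in a picture, given as the dict that the camera call returned (one of the last four; its "shot" number tells which), for a name from the list of things; names that differ only in an ending like _2 or _b are one class to them, and where a whole thing is asked for, a point or a joint stands for the part that bears it (a point fixed in the world has none). Each returns a list of dicts, best first, with "conf" (0 to 1); they miss things now and then, are a little off and sometimes report something else, mostly with a low value. They report only what shows in the picture. A call takes as long as a camera call.
- spotter.trace(name, picture): "region" (384x512 bool, what is visible of it) and "box" ([left, top, width, height] in pixels, round what is visible of it).
The state is a dict: "time": time; "joint_positions": joint angles; "qvel": joint speeds; "joint_torque": joint torques, N m; "tool_pos": TCP position; "ee_rot": TCP orientation; "wrist_force": force on the tool from outside, world axes, zero at the start; "wrist_torque": the same for the moment, N m; "width": finger opening in m; "finger_force": force on a finger pad.
Only numpy, scipy, OpenCV 4.12 (cv2) and the standard library are available. Lean on these libraries where they do the work, as an engineer would, in place of code of your own. Each camera call takes 0.05 s, during which the arm holds its last target. There are 200 camera calls.

## Working session

There is one attempt and no reset: what is moved stays moved. The work goes in short steps, Python scripts to look and compute and a tool call to move; the robot and the scene stay as the last step left them, time stands still between calls to the robot, and variables do not carry over. Pictures are saved under pics/ and viewed, at most 10 in all, crops included, and the job is handed in when it is done.

Besides the shell and the picture viewer there is one more tool, called as name(argument=value, ...) on one line, values as JSON. servo_tool: Moves the arm, as the interface text tells. Its arguments: {"type":"object","properties":{"commands":{"type":"array","items":{"type":"number"}}},"required":["commands"]}

```bash
mkdir -p pics; python3 - <<'E'
from bench import robot,snapshot,spotter
import cv2,numpy as np
o=robot.get_obs();print({k:np.round(v,3) if not isinstance(v,dict) else v for k,v in o.items()},robot.tips_ahead)
a=snapshot("scene");b=snapshot("side")
cv2.imwrite("pics/a.png",a["img"]);cv2.imwrite("pics/b.png",b["img"])
for s in(a,b):
    print(s["camera_matrix"].round(1).tolist(),s["extrinsics"].round(3).tolist())
    for n in["station","lock_collar","red_carton","white_carton","green_carton","tall_bottle","jar","tape_roll","serum_a"]:
        print(n,[(r["box"],round(r["conf"],2)) for r in spotter.trace(n,s)][:3])
E
```

```text
{'time': np.float64(0.0), 'joint_positions': array([-1.324,  0.088,  1.372, -0.   ,  1.684, -0.103]), 'qvel': array([-0.   , -0.   ,  0.   , -0.   , -0.002,  0.002]), 'joint_torque': array([ 2.0000e-03, -3.4017e+01, -3.0243e+01,  7.2000e-02,  3.3000e-02,
       -0.0000e+00]), 'tool_pos': array([ 0.188, -0.516,  0.215]), 'ee_rot': array([-3.139, -0.   ,  0.35 ]), 'wrist_force': array([ 0.001,  0.23 , -0.863]), 'wrist_torque': array([-0.025,  0.006, -0.033]), 'finger_force': np.float64(0.0), 'width': np.float64(0.094)} 0.011
[[426.4, 0.0, 248.8], [0.0, 426.4, 190.9], [0.0, 0.0, 1.0]] [[-0.301, 0.713, -0.633, 1.243], [0.954, 0.228, -0.197, 0.222], [0.003, -0.663, -0.749, 0.99], [0.0, 0.0, 0.0, 1.0]]
station [([205.6, 156.8, 71.3, 98.1], 0.87)]
lock_collar [([215.4, 162.4, 42.7, 49.7], 0.91)]
red_carton [([140.9, 141.5, 18.2, 43.3], 0.7)]
white_carton [([120.5, 172.6, 26.2, 41.2], 0.69), ([361.0, 218.2, 28.3, 43.1], 0.6)]
green_carton [([120.3, 173.6, 26.0, 43.3], 0.81)]
tall_bottle [([180.4, 175.8, 25.1, 52.5], 0.82), ([266.0, 290.2, 14.3, 14.6], 0.39)]
jar [([274.8, 215.1, 18.1, 25.5],
[... 180 characters left out ...]
 0.0, 250.5], [0.0, 373.4, 189.8], [0.0, 0.0, 1.0]] [[-0.985, -0.126, 0.116, 0.408], [-0.171, 0.707, -0.687, 0.642], [0.004, -0.696, -0.718, 0.781], [0.0, 0.0, 0.0, 1.0]]
station [([209.0, 153.3, 90.7, 80.5], 0.84)]
lock_collar [([217.0, 151.8, 74.2, 36.0], 0.75)]
red_carton [([288.3, 108.5, 19.8, 38.1], 0.61)]
white_carton [([200.6, 307.7, 33.0, 44.7], 0.57)]
green_carton [([242.1, 106.8, 21.8, 37.9], 0.56)]
tall_bottle [([234.2, 121.8, 15.1, 30.0], 0.68)]
jar [([229.8, 226.6, 23.3, 34.3], 0.8)]
tape_roll [([285.3, 325.3, 52.0, 55.1], 0.79), ([231.3, 225.1, 19.0, 33.2], 0.2)]
serum_a [([169.3, 151.7, 13.1, 28.2], 0.79), ([134.0, 220.8, 19.9, 31.7], 0.75), ([214.6, 152.0, 78.3, 35.5], 0.69)]
```

```bash
python3 - <<'E'
import cv2
a=cv2.imread("pics/a.png");b=cv2.imread("pics/b.png")
cv2.imwrite("pics/a2.png",cv2.resize(a[130:330,100:400],(800,533),interpolation=3))
cv2.imwrite("pics/b2.png",cv2.resize(b[90:270,120:360],(800,600),interpolation=3))
E
```

```text
(no output)
```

View pics/a2.png

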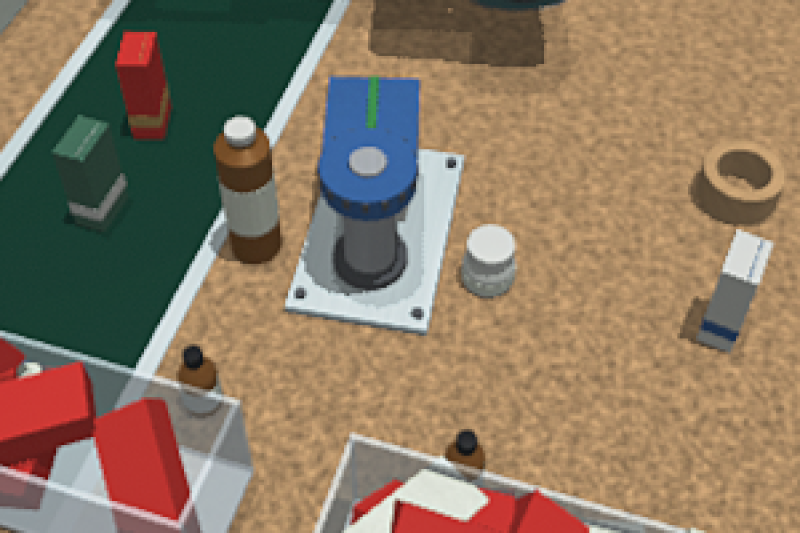

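View pics/b2.png

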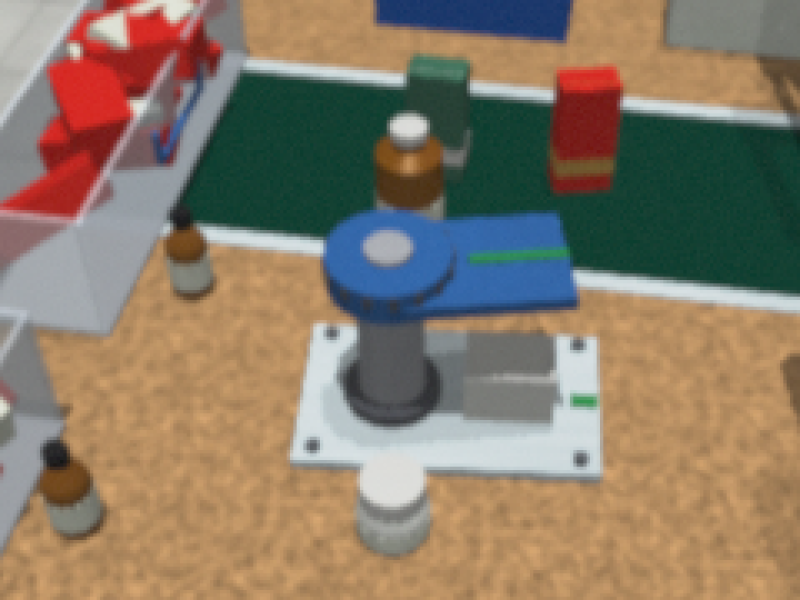

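The scene view shows the red carton on the dark strip beside the green one. The tall bottle is on the red carton's side of the station and the jar is on the other. The collar lies roughly over the pocket. Next I'll locate points from both views.

```bash
cat > h.py <<'E'
import numpy as np
from scipy.spatial.transform import Rotation as R
def ray(s,uv,z,E=None):
    E=s["extrinsics"] if E is None else E
    d=E[:3,:3]@np.linalg.solve(s["camera_matrix"],[uv[0],uv[1],1]); c=E[:3,3]
    return (c+d*(z-c[2])/d[2])[:2]
E
cat > m.py <<'E'
from h import *
from bench import snapshot
a=snapshot("scene");b=snapshot("side")
A=lambda u,v:(100+(u+.5)/2.6667-.5,130+(v+.5)/2.665-.5)
B=lambda u,v:(120+(u+.5)/3.3333-.5,90+(v+.5)/3.3333-.5)
P=lambda n,s,uv,z:print(n,ray(s,uv,z).round(3))
for c in[(463,155),(427,330),(287,307)]:P("baseA",a,A(*c),.012)
for c in[(315,323),(600,337),(601,477),(291,464)]:P("baseB",b,B(*c),.012)
P("markB",b,B(584,401),.012)
P("hubB",b,B(388,247),.17);P("hubA",a,A(368,160),.17)
for c in[(330,78),(420,80)]:P("plateA",a,A(*c),.154)
for c in[(558,214),(577,300)]:P("plateB",b,B(*c),.154)
P("stripeA0",a,A(374,78),.154);P("stripeA1",a,A(372,127),.154);P("stripeB0",b,B(567,252),.154);P("stripeB1",b,B(472,259),.154)
for c in[(118,37),(157,33),(160,62),(120,68)]:P("redA",a,A(*c),.12)
for c in[(558,72),(617,68),(620,92),(555,96)]:P("redB",b,B(*c),.12)
for c in[(550,190),(612,188)]:P("redBbot",b,B(*c),.0)
P("greenA",a,A(82,137),.12);P("greenB",b,B(439,67),.12)
P("bottleA",a,A(240,128),.186);P("bottleB",b,B(409,126),.186)
P("jarA",a,A(491,245),.06);P("jarB",b,B(393,482),.06)
P("tapeA",a,A(742,172),.045);P("whiteA",a,A(745,257),.12)
E
python3 m.py
```

```text
baseA [0.382 0.033]
baseA [0.624 0.062]
baseA [ 0.641 -0.084]
baseB [ 0.639 -0.089]
baseB [ 0.394 -0.115]
baseB [0.381 0.036]
baseB [0.62  0.065]
markB [ 0.401 -0.04 ]
hubB [ 0.557 -0.024]
hubA [ 0.556 -0.022]
plateA [ 0.445 -0.101]
plateA [ 0.419 -0.01 ]
plateB [ 0.439 -0.102]
plateB [ 0.416 -0.01 ]
stripeA0 [ 0.431 -0.057]
stripeA1 [ 0.499 -0.037]
stripeB0 [ 0.428 -0.06 ]
stripeB1 [ 0.497 -0.04 ]
redA [ 0.423 -0.365]
redA [ 0.403 -0.326]
redA [ 0.446 -0.302]
redA [ 0.468 -0.34 ]
redB [ 0.462 -0.345]
redB [ 0.408 -0.362]
redB [ 0.403 -0.323]
redB [ 0.461 -0.307]
redBbot [ 0.458 -0.32 ]
redBbot [ 0.398 -0.334]
greenA [ 0.574 -0.331]
greenB [ 0.572 -0.334]
bottleA [ 0.567 -0.149]
bottleB [ 0.566 -0.151]
jarA [0.536 0.103]
jarB [0.53  0.104]
tapeA [0.342 0.34 ]
whiteA [0.522 0.345]
```

```bash
cat >> h.py <<'E'
def rows(targets,rot0,p0,yaw=None):
    "targets: list of xyz(,yaw); prints shift in tool axes and turn about tool z (deg)"
    T=R.from_euler("xyz",rot0)
    for t in targets:
        d=T.inv().apply(np.array(t[:3])-p0)
        rv=(T.inv()*R.from_euler("xyz",[np.pi,0,t[3]])).as_rotvec(degrees=True) if len(t)>3 else np.zeros(3)
        print(d.round(3).tolist(),rv.round(1).tolist())
post=np.array([.557,-.023]); syaw=.112
def push(q,side,off,r=.115):
    "finger spot beside plate at joint q; side -1: station -y flank at q=0, +1: other"
    a=syaw+q; ex=np.array([np.cos(a),np.sin(a)]); ey=np.array([-ex[1],ex[0]])
    return post-r*ex+side*(.048+off)*ey
E
python3 - <<'E'
from h import *
p0=np.array([.188,-.517,.217]);r0=[np.pi,0,.35]
s=push(.16,-1,.033);print(s)
rows([[*s,.217],[*s,.147]],r0,p0)
r=[]
for q in np.arange(.16,-1.5,-.1):
    r.append([*push(q,-1,.0125),.147])
print(np.round(r,3))
rows(r,r0,np.array([*s,.147]))
E
```

```text
[ 0.46798925 -0.1319178 ]
[0.395, -0.266, -0.0] [0.0, 0.0, 0.0]
[0.395, -0.266, 0.07] [0.0, 0.0, 0.0]
[[ 0.462 -0.112  0.147]
 [ 0.454 -0.102  0.147]
 [ 0.447 -0.092  0.147]
 [ 0.44  -0.08   0.147]
 [ 0.435 -0.068  0.147]
 [ 0.431 -0.056  0.147]
 [ 0.429 -0.043  0.147]
 [ 0.427 -0.03   0.147]
 [ 0.427 -0.017  0.147]
 [ 0.428 -0.004  0.147]
 [ 0.431  0.008  0.147]
 [ 0.435  0.021  0.147]
 [ 0.44   0.033  0.147]
 [ 0.446  0.044  0.147]
 [ 0.453  0.055  0.147]
 [ 0.461  0.065  0.147]
 [ 0.471  0.074  0.147]]
[0.002, -0.02, -0.0] [0.0, 0.0, 0.0]
[-0.003, -0.033, -0.0] [0.0, 0.0, 0.0]
[-0.006, -0.045, -0.0] [0.0, 0.0, 0.0]
[-0.008, -0.058, -0.0] [0.0, 0.0, 0.0]
[-0.009, -0.071, -0.0] [0.0, 0.0, 0.0]
[-0.008, -0.084, -0.0] [0.0, 0.0, 0.0]
[-0.007, -0.097, -0.0] [0.0, 0.0, 0.0]
[-0.003, -0.109, -0.0] [0.0, 0.0, 0.0]
[0.001, -0.122, -0.0] [0.0, 0.0, 0.0]
[0.007, -0.133, -0.0] [0.0, 0.0, 0.0]
[0.013, -0.144, -0.0] [0.0, 0.0, 0.0]
[0.021, -0.155, -0.0] [0.0, 0.0, 0.0]
[0.03, -0.164, -0.0] [0.0, 0.0, 0.0]
[0.04, -0.173, -0.0] [0.0, 0.0, 0.0]
[0.05, -0.181, -0.0] [0.0, 0.0, 0.0]
[0.061, -0.187, -0.0] [0.0, 0.0, 0.0]
[0.073, -0.193, -0.0] [0.0, 0.0, 0.0]
```

servo_tool(commands=[0.05,-0.034,0,0,0,0,0,0.1,-0.067,0,0,0,0,0,0.15,-0.1,0,0,0,0,0,0.2,-0.134,0,0,0,0,0,0.25,-0.168,0,0,0,0,0,0.3,-0.2,0,0,0,0,0,0.35,-0.235,0,0,0,0,0,0.395,-0.266,0,0,0,0,0,0.395,-0.266,0.035,0,0,0,0,0.395,-0.266,0.07,0,0,0,0])

```text
time: 2.35
tool_pos: [0.4692, -0.1306, 0.1462]
ee_rot: [3.14, -0.001, 0.352]
wrist_force: [0.2, 0.1, 0.6]
width: 0.001
finger_force: 0.0
```

servo_tool(commands=[0,0,0,0,0,0,0,0.002,-0.01,0,0,0,0,0,0.002,-0.02,0,0,0,0,0,-0.003,-0.033,0,0,0,0,0,-0.006,-0.045,0,0,0,0,0,-0.008,-0.058,0,0,0,0,0])

```text
time: 3.1
tool_pos: [0.4409, -0.0795, 0.1473]
ee_rot: [3.139, -0.001, 0.349]
wrist_force: [1.1, -2.9, 1.6]
width: 0.0006
finger_force: 1.5
```

Contact is good (about 3 N). Continuing the arc, with shifts taken from this pose.

servo_tool(commands=[-0.001,-0.013,0,0,0,0,0,0,-0.026,0,0,0,0,0,0.001,-0.039,0,0,0,0,0,0.005,-0.051,0,0,0,0,0,0.009,-0.064,0,0,0,0,0,0.015,-0.075,0,0,0,0,0,0.021,-0.086,0,0,0,0,0,0.029,-0.097,0,0,0,0,0,0.038,-0.106,0,0,0,0,0,0.048,-0.115,0,0,0,0,0])

```text
time: 4.35
tool_pos: [0.4468, 0.0456, 0.1463]
ee_rot: [-3.141, 0.001, 0.35]
wrist_force: [-1.0, -2.8, 0.7]
width: 0.0004
finger_force: 1.3
```

servo_tool(commands=[0.01,-0.008,0,0,0,0,0,0.021,-0.014,0,0,0,0,0,0.033,-0.02,0,0,0,0,0,0.04,-0.023,0,0,0,0,0,0.04,-0.023,0,0,0,0,0,0.03,-0.018,0,0,0,0,0,0.02,-0.013,0,0,0,0,0,0.02,-0.013,-0.04,0,0,0,0,0.02,-0.013,-0.08,0,0,0,0,0.02,-0.013,-0.08,0,0,0,0])

```text
time: 5.6
tool_pos: [0.4625, 0.0634, 0.2307]
ee_rot: [3.139, -0.009, 0.349]
wrist_force: [-0.3, 0.8, -0.1]
width: 0.0005
finger_force: 0.0
```

```bash
python3 - <<'E'
from bench import robot,snapshot
import cv2
from h import *
print(robot.get_obs()["tool_pos"])
b=snapshot("side");cv2.imwrite("pics/c.png",cv2.resize(b["img"][90:270,120:360],(800,600),interpolation=3))
E
```

```text
[0.46253518 0.063364   0.23070667]
```

View pics/c.png

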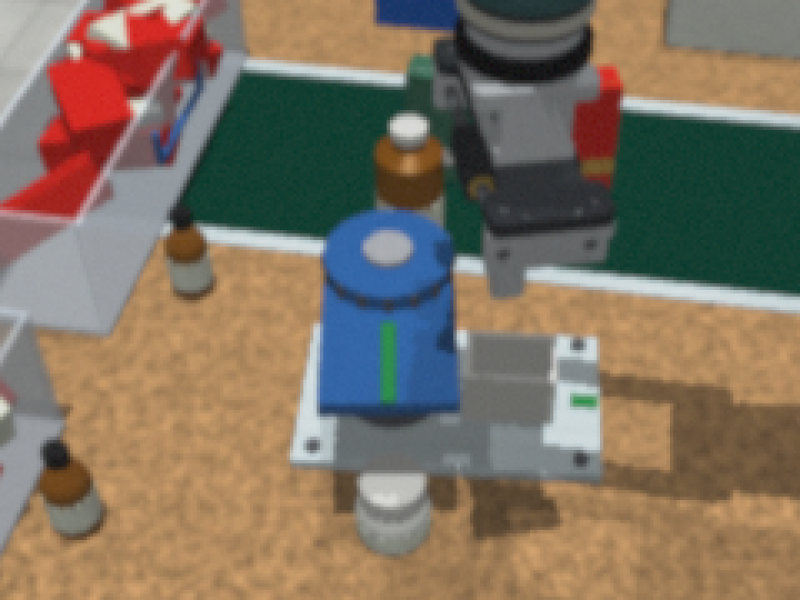

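The collar has swung clear, with its stripe pointing at the jar side (388,402 to 388,322), and the pocket is exposed near (515,370). The bottle is untouched. Now a wrist view of the pocket.

```bash
cat > w.py <<'E'
import sys,cv2,pickle
from bench import robot,snapshot
from h import *
o=robot.get_obs();s=snapshot("wrist")
M=np.eye(4);M[:3,:3]=R.from_euler("xyz",o["ee_rot"]).as_matrix();M[:3,3]=o["tool_pos"]
E=M@s["hand_eye"]
s["extrinsics"]=E
pickle.dump({k:s[k] for k in("img","camera_matrix","extrinsics")},open(sys.argv[1]+".pkl","wb"))
cv2.imwrite(f"pics/{sys.argv[1]}.png",s["img"])
print(o["tool_pos"].round(4),o["ee_rot"].round(3),E.round(3).tolist())
def px(p):
    c=np.linalg.inv(E)@[*p,1];q=s["camera_matrix"]@c[:3];return (q[:2]/q[2]).round(0).tolist()
print("pocket",px([.4626,-.0336,.062]),"red",px([.433,-.334,.12]))
E
python3 w.py w1
```

```text
[0.4615 0.0634 0.2281] [ 3.14  -0.004  0.349] [[0.343, -0.91, -0.232, 0.528], [-0.939, -0.332, -0.086, 0.088], [0.001, 0.247, -0.969, 0.396], [0.0, 0.0, 0.0, 1.0]]
pocket [331.0, 205.0] red [587.0, 335.0]
```

View pics/w1.png

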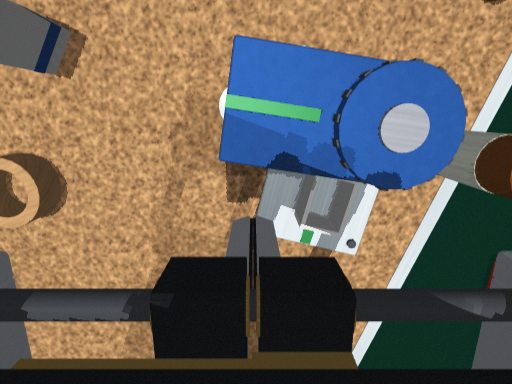

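The pocket opening is centred near (328,205), which agrees with my estimate's projection at (331,205). Next, move to look at the red carton.

servo_tool(commands=[-0.033,0.046,0,0,0,0,0.094,-0.066,0.091,0,0,0,0,0.094,-0.1,0.137,0,0,0,0,0.094,-0.132,0.183,0,0,0,0,0.094,-0.165,0.228,0,0,0,0,0.094,-0.197,0.274,0,0,0,0,0.094,-0.23,0.32,0,0,0,0,0.094,-0.263,0.365,0,0,0,0,0.094,-0.263,0.365,0,0,0,0,0.094,-0.263,0.365,0,0,0,0,0.094])

```text
time: 6.95
tool_pos: [0.3385, -0.3682, 0.2247]
ee_rot: [-3.138, 0.0, 0.349]
wrist_force: [0.1, 0.0, 0.0]
width: 0.0935
finger_force: 0.0
```

```bash
python3 w.py w2
```

```text
[ 0.3385 -0.3682  0.2247] [-3.138  0.     0.349] [[0.343, -0.909, -0.237, 0.406], [-0.939, -0.333, -0.083, -0.344], [-0.003, 0.251, -0.968, 0.392], [0.0, 0.0, 0.0, 1.0]]
pocket [-36.0, -63.0] red [254.0, 78.0]
```

View pics/w2.png

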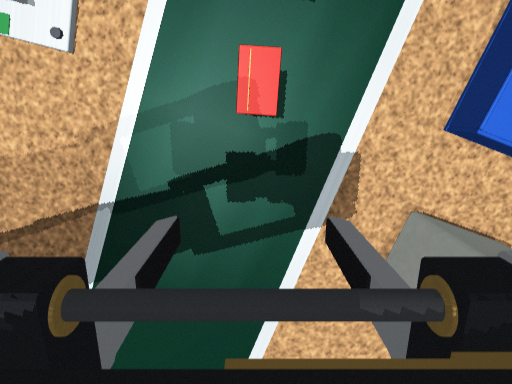

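The red carton's top is at about (259,80), nearly upright in the image. Measuring it by colour.

```bash
cat > red.py <<'E'
import pickle,cv2
from h import *
s=pickle.load(open("w2.pkl","rb"))
h=cv2.cvtColor(s["img"],cv2.COLOR_BGR2HSV)
m=(((h[...,0]<12)|(h[...,0]>170)|((h[...,0]<30)&(h[...,2]>120)))&(h[...,1]>120)).astype(np.uint8)
m[:, :225]=0;m[:, 295:]=0;m[:35]=0;m[130:]=0
bright=m*(h[...,2]>150)
c=max(cv2.findContours(bright.astype(np.uint8),0,1)[0],key=cv2.contourArea)
w=np.array([ray(s,p[0],.12) for p in c])
r=cv2.minAreaRect((w*1000).astype(np.float32));print(r,"px",cv2.boundingRect(c))
print(cv2.boxPoints(r).round(1).tolist())
E
python3 red.py
```

```text
((431.97479248046875, -338.1000671386719), (55.69296646118164, 35.39895248413086), 16.450183868408203) px (236, 45, 46, 71)
[[400.29998779296875, -329.0], [410.29998779296875, -363.0], [463.70001220703125, -347.20001220703125], [453.70001220703125, -313.20001220703125]]
```

servo_tool(commands=[0.05,0.002,0,0,0,2,0.094,0.098,0.0036,0,0,0,3.6,0.094,0.098,0.0036,0.04,0,0,3.6,0.094,0.098,0.0036,0.08,0,0,3.6,0.094,0.098,0.0036,0.11,0,0,3.6,0.094,0.098,0.0036,0.129,0,0,3.6,0.094,0.098,0.0036,0.129,0,0,3.6,0.094])

```text
time: 7.88
tool_pos: [0.4319, -0.3374, 0.0962]
ee_rot: [-3.139, 0.001, 0.288]
wrist_force: [0.4, -0.9, -0.6]
width: 0.0941
finger_force: 0.0
```

servo_tool(commands=[0,0,0,0,0,0,0.06,0,0,0,0,0,0,0.045,0,0,0,0,0,0,0.036,0,0,0,0,0,0,0.03,0,0,0,0,0,0,0.03,0,0,0,0,0,0,0.03,0,0,0,0,0,0,0.03,0,0,0,0,0,0,0.03])

```text
time: 8.88
tool_pos: [0.4323, -0.339, 0.0974]
ee_rot: [-3.142, 0.0, 0.287]
wrist_force: [0.8, -0.6, -0.1]
width: 0.0359
finger_force: 30.0
```

servo_tool(commands=[0,0,-0.03,0,0,0,0.03,0,0,-0.07,0,0,0,0.03,0,0,-0.12,0,0,0,0.03,0,-0.03,-0.165,0,0,1,0.03,0.002,-0.08,-0.165,0,0,3,0.03,0.004,-0.13,-0.165,0,0,5,0.03,0.007,-0.18,-0.165,0,0,7,0.03,0.01,-0.23,-0.165,0,0,8.5,0.03,0.013,-0.275,-0.165,0,0,10,0.03,0.014,-0.301,-0.165,0,0,10,0.03])

```text
time: 10.12
tool_pos: [0.3598, -0.0445, 0.2625]
ee_rot: [-3.142, -0.001, 0.114]
wrist_force: [0.7, -0.6, -1.3]
width: 0.0363
finger_force: 30.0
```

```bash
python3 w.py w3; python3 -c "
from bench import robot;o=robot.get_obs();print(o['width'],o['wrist_force'],o['finger_force'])
import cv2;i=cv2.imread('pics/w3.png');cv2.imwrite('pics/w3c.png',cv2.resize(i[0:240,130:450],(800,600),interpolation=3))"
```

```text
[ 0.3598 -0.0445  0.2625] [-3.142e+00 -1.000e-03  1.140e-01] [[0.114, -0.962, -0.249, 0.431], [-0.993, -0.111, -0.029, -0.036], [0.0, 0.251, -0.968, 0.43], [0.0, 0.0, 0.0, 1.0]]
pocket [254.0, 84.0] red [540.0, 145.0]
0.035884058977959724 [-1.14233777  1.74861082 -0.97225039] 29.990265369415283
```

View pics/w3c.png

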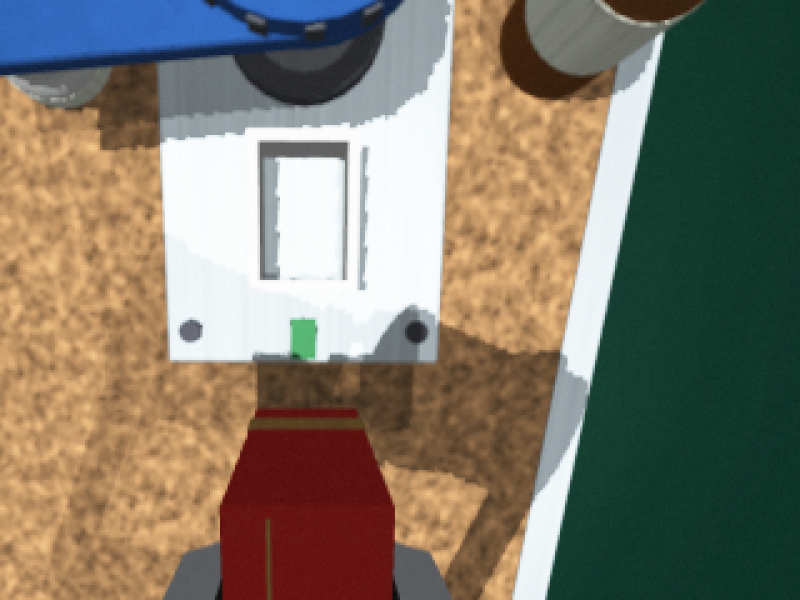

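The pocket opening is fully visible, crop corners (258,141), (349,141), (348,280), (260,280). The lower front edge of the carton is at (258,409)-(358,408).

```bash
python3 - <<'E'
import pickle
from h import *
s=pickle.load(open("w3.pkl","rb"))
C=lambda u,v:(130+(u+.5)/2.5-.5,(v+.5)/2.5-.5)
p=np.array([ray(s,C(*c),.062) for c in[(258,141),(349,141),(348,280),(260,280)]])
print(p.round(4).tolist(),p.mean(0).round(4))
l=[np.linalg.norm(p[i]-p[(i+1)%4]) for i in range(4)];print(np.round(l,4))
d=(p[0]+p[1]-p[2]-p[3]);print("yaw",np.arctan2(d[1],d[0]))
b=np.array([ray(s,C(*c),c[2]) if 0 else ray(s,C(*c),.165) for c in[(257,409),(359,408)]])
Rz=np.array([[np.cos(.114),np.sin(.114)],[-np.sin(.114),np.cos(.114)]])
print("edge in tool-yaw frame",(Rz@(b-[.3598,-.0445]).T).T.round(4))
print("mark",ray(s,C(304,338),.012),"corners",ray(s,C(170,361),.012),ray(s,C(438,361),.012),ray(s,C(160,70),.012),ray(s,C(449,70),.012))
E
```

```text
[[0.4903, -0.0068], [0.4951, -0.048], [0.4342, -0.0553], [0.4294, -0.0137]] [ 0.4622 -0.0309]
[0.0415 0.0613 0.0419 0.0613]
yaw 0.11737459021463058
edge in tool-yaw frame [[ 0.0277  0.0182]
 [ 0.0281 -0.0183]]
mark [ 0.40117717 -0.03783893] corners [0.38014567 0.03468085] [ 0.39717477 -0.11321727] [0.52580817 0.04979119] [ 0.54255231 -0.09561552]
```

servo_tool(commands=[0.05,-0.001,0,0,0,-0.2,0.03,0.103,-0.002,0,0,0,-0.2,0.03,0.1033,-0.002,0.04,0,0,-0.2,0.03,0.1033,-0.002,0.08,0,0,-0.2,0.03,0.1033,-0.002,0.092,0,0,-0.2,0.03,0.1033,-0.002,0.092,0,0,-0.2,0.03])

```text
time: 10.92
tool_pos: [0.4627, -0.033, 0.1702]
ee_rot: [-3.141, 0.001, 0.116]
wrist_force: [-0.7, 0.1, -1.2]
width: 0.0358
finger_force: 30.0
```

```bash
python3 - <<'E'
from bench import robot,snapshot
import numpy as np
print([robot.get_obs()["tool_pos"].round(4).tolist()])
for i in range(3):
  snapshot("side"); o=robot.get_obs();print(o["tool_pos"].round(4),o["ee_rot"].round(4),o["wrist_force"].round(1))
E
```

```text
[[0.4627, -0.033, 0.1702]]
[ 0.4635 -0.0331  0.1717] [ 3.1409e+00 -1.7000e-03  1.1560e-01] [-0.  -0.7 -0.2]
[ 0.464  -0.0331  0.1724] [ 3.1404 -0.0033  0.1157] [-0.1  0.5 -0.4]
[ 0.4641 -0.0331  0.1727] [ 3.1402 -0.0039  0.1157] [ 0.3 -0.3 -0.4]
```

servo_tool(commands=[-0.001,-0.0015,0,0,0,0,0.03,-0.001,-0.0015,0.006,0,0,0,0.03,-0.001,-0.0015,0.01,0,0,0,0.03,-0.001,-0.0015,0.014,0,0,0,0.03,-0.001,-0.0015,0.018,0,0,0,0.03,-0.001,-0.0015,0.018,0,0,0,0.03])

```text
time: 11.82
tool_pos: [0.4615, -0.0313, 0.1519]
ee_rot: [-3.141, 0.001, 0.116]
wrist_force: [-0.6, 0.3, -1.1]
width: 0.0357
finger_force: 30.0
```

servo_tool(commands=[0,0,0.006,0,0,0,0.03,0,0,0.012,0,0,0,0.03,0,0,0.018,0,0,0,0.03,0,0,0.024,0,0,0,0.03,0,0,0.03,0,0,0,0.03,0,0,0.036,0,0,0,0.03,0,0,0.036,0,0,0,0.03])

```text
time: 12.7
tool_pos: [0.4614, -0.0313, 0.1158]
ee_rot: [-3.141, 0.001, 0.116]
wrist_force: [-0.4, -0.4, 0.3]
width: 0.0357
finger_force: 30.0
```

servo_tool(commands=[0,0,0.002,0,0,0,0.03,0,0,0.004,0,0,0,0.03,0,0,0.0055,0,0,0,0.03,0,0,0.007,0,0,0,0.03,0,0,0.007,0,0,0,0.03])

```text
time: 13.32
tool_pos: [0.4619, -0.0314, 0.1095]
ee_rot: [3.142, -0.0, 0.116]
wrist_force: [-0.6, -0.1, -1.2]
width: 0.0358
finger_force: 30.0
```

servo_tool(commands=[0,0,0.001,0,0,0,0.03,0,0,0.002,0,0,0,0.03,0,0,0.002,0,0,0,0.03])

```text
time: 13.7
tool_pos: [0.462, -0.0314, 0.1094]
ee_rot: [3.141, -0.001, 0.116]
wrist_force: [-2.6, 1.1, 8.0]
width: 0.0359
finger_force: 30.0
```

Floor contact at 8 N, so the carton is seated. Release and lift.

servo_tool(commands=[0,0,-0.001,0,0,0,0.036,0,0,-0.001,0,0,0,0.045,0,0,-0.001,0,0,0,0.065,0,0,-0.001,0,0,0,0.075,0,0,-0.001,0,0,0,0.075,0,0,-0.02,0,0,0,0.075,0,0,-0.06,0,0,0,0.075,0,0,-0.1,0,0,0,0.075,0,0,-0.135,0,0,0,0.03,0,0,-0.135,0,0,0,0])

```text
time: 14.95
tool_pos: [0.4635, -0.0317, 0.2458]
ee_rot: [3.139, -0.007, 0.116]
wrist_force: [-0.2, 0.4, -0.9]
width: 0.0582
finger_force: 0.0
```

```bash
python3 - <<'E'
from bench import robot,snapshot
import cv2
print(robot.get_obs()["tool_pos"])
b=snapshot("side");cv2.imwrite("pics/d.png",cv2.resize(b["img"][90:270,120:360],(800,600),interpolation=3))
from h import *
B=lambda u,v:(120+(u+.5)/3.3333-.5,90+(v+.5)/3.3333-.5)
i=b["img"].astype(int);g=(i[...,1]>i[...,2]+60)&(i[...,1]>i[...,0]+40)
ys,xs=np.nonzero(g);k=(xs>215)&(xs<262)&(ys>160)&(ys<240)
w=np.array([ray(b,(x,y),.154) for x,y in zip(xs[k],ys[k])]);print(len(w),w.mean(0))
d=post-w.mean(0);print("q",np.arctan2(d[1],d[0])-syaw)
E
```

```text
[ 0.46345259 -0.03168301  0.24582711]
67 [0.53809387 0.0740177 ]
q -1.4903353895565123
```

View pics/d.png

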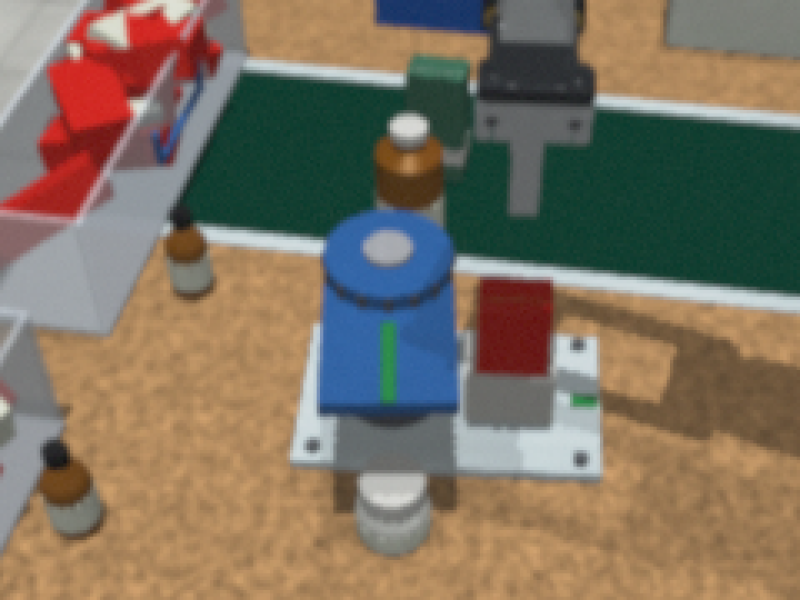

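The carton stands in the pocket, with its dark red top at about (515,300). The collar measures q ≈ -1.49. Now planning the return push.

```bash
python3 - <<'E'
from h import *
post[:]=[.557,-.022]
p0=np.array([.4635,-.0317,.2458]);r0=[np.pi,0,.116]
s=push(-1.49,1,.03,.105);print(s)
rows([[*s,.2458],[*s,.147]],r0,p0)
print()
for q in np.arange(-1.49,.06,.1):
    t=push(q,1,8e-3*abs(np.sin(q))+.0125*abs(np.cos(q)),.105)
    print(round(q,2),t.round(3),end=" ");rows([[*t,.147]],r0,np.array([*s,.147]))
E
```

```text
[0.6134364  0.09599971]
[0.164, -0.109, -0.0] [0.0, 0.0, 0.0]
[0.164, -0.109, 0.099] [0.0, 0.0, 0.0]

-1.49 [0.593 0.092] [-0.021, 0.002, 0.0] [0.0, 0.0, 0.0]
-1.39 [0.582 0.095] [-0.031, -0.003, -0.0] [0.0, 0.0, 0.0]
-1.29 [0.571 0.098] [-0.042, -0.006, -0.0] [0.0, 0.0, 0.0]
-1.19 [0.56  0.099] [-0.052, -0.009, -0.0] [0.0, 0.0, 0.0]
-1.09 [0.549 0.099] [-0.064, -0.011, -0.0] [0.0, 0.0, 0.0]
-0.99 [0.537 0.098] [-0.075, -0.011, -0.0] [0.0, 0.0, 0.0]
-0.89 [0.526 0.096] [-0.087, -0.01, -0.0] [0.0, 0.0, 0.0]
-0.79 [0.514 0.093] [-0.099, -0.008, -0.0] [0.0, 0.0, 0.0]
-0.69 [0.503 0.088] [-0.11, -0.005, -0.0] [0.0, 0.0, 0.0]
-0.59 [0.493 0.082] [-0.122, -0.0, -0.0] [0.0, 0.0, 0.0]
-0.49 [0.483 0.075] [-0.132, 0.006, 0.0] [0.0, 0.0, 0.0]
-0.39 [0.473 0.067] [-0.143, 0.013, 0.0] [0.0, 0.0, 0.0]
-0.29 [0.465 0.058] [-0.152, 0.021, 0.0] [0.0, 0.0, 0.0]
-0.19 [0.457 0.048] [-0.161, 0.03, 0.0] [0.0, 0.0, 0.0]
-0.09 [0.451 0.037] [-0.169, 0.04, 0.0] [0.0, 0.0, 0.0]
0.01 [0.445 0.025] [-0.175, 0.051, 0.0] [0.0, 0.0, 0.0]
```

servo_tool(commands=[0.05,-0.034,0,0,0,0,0,0.1,-0.067,0,0,0,0,0,0.15,-0.1,0,0,0,0,0,0.164,-0.109,0,0,0,0,0,0.164,-0.109,0.035,0,0,0,0,0.164,-0.109,0.075,0,0,0,0,0.164,-0.109,0.098,0,0,0,0,0.164,-0.109,0.098,0,0,0,0])

```text
time: 16.0
tool_pos: [0.6093, 0.0957, 0.1392]
ee_rot: [-3.141, 0.01, 0.116]
wrist_force: [0.7, 1.0, 0.1]
width: 0.0006
finger_force: 0.0
```

servo_tool(commands=[-0.011,0.001,0,0,0,0,0,-0.021,0.002,0,0,0,0,0,-0.031,-0.003,0,0,0,0,0,-0.042,-0.006,0,0,0,0,0,-0.052,-0.009,0,0,0,0,0,-0.064,-0.011,0,0,0,0,0,-0.075,-0.011,0,0,0,0,0])

```text
time: 16.88
tool_pos: [0.5357, 0.0984, 0.1449]
ee_rot: [-3.141, -0.001, 0.116]
wrist_force: [3.9, 0.2, -0.1]
width: 0.0004
finger_force: 1.5
```

servo_tool(commands=[-0.012,0.001,0,0,0,0,0,-0.024,0.003,0,0,0,0,0,-0.035,0.006,0,0,0,0,0,-0.047,0.011,0,0,0,0,0,-0.057,0.017,0,0,0,0,0,-0.068,0.024,0,0,0,0,0,-0.077,0.032,0,0,0,0,0,-0.086,0.041,0,0,0,0,0,-0.09,0.046,0,0,0,0,0,-0.09,0.046,0,0,0,0,0])

```text
time: 18.12
tool_pos: [0.4513, 0.041, 0.1442]
ee_rot: [3.14, 0.002, 0.115]
wrist_force: [0.3, -0.0, -0.7]
width: 0.0001
finger_force: 0.0
```

```bash
cat > q.py <<'E'
from bench import robot,snapshot
from h import *
import cv2
for n in("side","scene"):
    b=snapshot(n);i=b["img"].astype(int);g=(i[...,1]>i[...,2]+50)&(i[...,1]>i[...,0]+30)
    ys,xs=np.nonzero(g)
    w=np.array([ray(b,(x,y),.154) for x,y in zip(xs,ys)])
    k=np.hypot(*(w-post).T);a=np.arctan2(*(post-w).T[::-1])-syaw
    k=(k<.137)&(k>.055)&(abs(a)<.5)
    print(n,k.sum(),w[k].mean(0).round(4),"q",np.median(a[k]).round(4))
    u,sv,vt=np.linalg.svd(w[k]-w[k].mean(0));print("stripe-dir q",np.arctan(vt[0,1]/vt[0,0]).round(3)-syaw)
    cv2.imwrite(f"pics/q_{n}.png",b["img"])
print(robot.get_obs()["tool_pos"].round(4))
E
python3 q.py
```

```text
side 0 [nan nan] q nan
stripe-dir q -0.112
scene 5 [ 0.4547 -0.02  ] q -0.1404
stripe-dir q -0.113
[0.4516 0.0414 0.1441]q.py:10: RuntimeWarning: Mean of empty slice.
  print(n,k.sum(),w[k].mean(0).round(4),"q",np.median(a[k]).round(4))
  ret = um.true_divide(
  return _methods._mean(a, axis=axis, dtype=dtype,
  ret = ret.dtype.type(ret / rcount)
q.py:11: RuntimeWarning: Mean of empty slice.
  u,sv,vt=np.linalg.svd(w[k]-w[k].mean(0));print("stripe-dir q",np.arctan(vt[0,1]/vt[0,0]).round(3)-syaw)
```

servo_tool(commands=[-0.003,0.005,0,0,0,0,0,-0.005,0.01,0,0,0,0,0,-0.005,0.01,0,0,0,0,0,-0.005,-0.02,0,0,0,0,0,-0.005,-0.02,-0.06,0,0,0,0,-0.05,0.02,-0.115,0,0,0,0,-0.09,0.06,-0.115,0,0,0,0,-0.1,0.077,-0.115,0,0,0,0,-0.1,0.077,-0.115,0,0,0,0,-0.1,0.077,-0.115,0,0,0,0])

```text
time: 19.48
tool_pos: [0.362, -0.0459, 0.2593]
ee_rot: [3.141, 0.0, 0.116]
wrist_force: [0.4, 0.8, -0.5]
width: 0.0003
finger_force: 0.0
```

```bash
cat > q2.py <<'E'
import pickle,sys,cv2
from h import *
s=pickle.load(open(sys.argv[1]+".pkl","rb"))
i=s["img"].astype(int);g=((i[...,1]>i[...,2]+50)&(i[...,1]>i[...,0]+30)).astype(np.uint8)
n,l,st,c=cv2.connectedComponentsWithStats(g)
for k in range(1,n):
    if st[k,4]<15: continue
    ys,xs=np.nonzero(l==k)
    for z in(.012,.154):
        w=np.array([ray(s,(x,y),z) for x,y in zip(xs,ys)]);m=w.mean(0)
        vt=np.linalg.svd(w-m)[2];P=np.array([.5565,-.0198])
        print(st[k].tolist(),z,m.round(4),"dir",np.arctan(vt[0,1]/vt[0,0]).round(3),"ang from post",np.arctan2(*(P-m)[::-1]).round(3))
E
python3 w.py w4;python3 q2.py w4
```

```text
[ 0.362  -0.0459  0.2593] [3.141 0.    0.116] [[0.116, -0.961, -0.25, 0.433], [-0.993, -0.112, -0.029, -0.037], [0.0, 0.251, -0.968, 0.427], [0.0, 0.0, 0.0, 1.0]]
pocket [252.0, 86.0] red [541.0, 147.0]
[239, 32, 15, 92, 1050] 0.012 [ 0.4758 -0.0236] dir 0.078 ang from post 0.047
[239, 32, 15, 92, 1050] 0.154 [ 0.4613 -0.0283] dir 0.078 ang from post 0.089
[246, 129, 10, 16, 147] 0.012 [ 0.4019 -0.0385] dir 0.246 ang from post 0.121
[246, 129, 10, 16, 147] 0.154 [ 0.4127 -0.0381] dir 0.246 ang from post 0.126
```

View pics/w4.png

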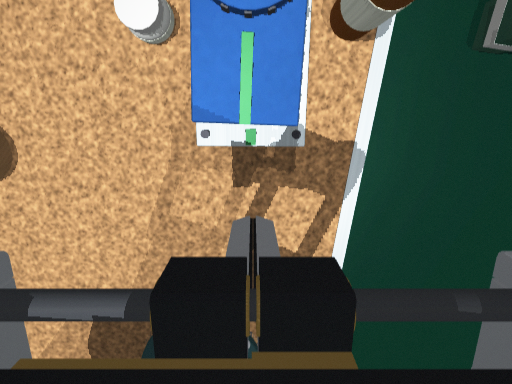

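Stripe and mark differ by about 0.037 rad (stripe at (247,78), mark at (251,136)), so the collar needs about 4 mm more push.

servo_tool(commands=[0.05,-0.06,0,0,0,0,0,0.095,-0.097,0,0,0,0,0,0.095,-0.097,0.055,0,0,0,0,0.095,-0.097,0.115,0,0,0,0,0.095,-0.097,0.115,0,0,0,0,0.095,-0.075,0.115,0,0,0,0,0.095,-0.067,0.115,0,0,0,0,0.0945,-0.065,0.115,0,0,0,0,0.0945,-0.063,0.115,0,0,0,0,0.0945,-0.063,0.115,0,0,0,0])

```text
time: 20.78
tool_pos: [0.4489, 0.0279, 0.1452]
ee_rot: [-3.141, -0.002, 0.116]
wrist_force: [0.2, 1.5, 1.0]
width: 0.0004
finger_force: 1.2
```

servo_tool(commands=[0,-0.03,0,0,0,0,0,0,-0.03,-0.06,0,0,0,0,-0.04,0,-0.115,0,0,0,0,-0.09,0.05,-0.115,0,0,0,0,-0.0945,0.063,-0.115,0,0,0,0,-0.0945,0.063,-0.115,0,0,0,0,-0.0945,0.063,-0.115,0,0,0,0])

```text
time: 21.65
tool_pos: [0.3619, -0.0458, 0.259]
ee_rot: [-3.141, 0.001, 0.116]
wrist_force: [0.4, -0.7, -0.5]
width: 0.0006
finger_force: 0.0
```

```bash
python3 w.py w5;python3 q2.py w5; python3 q.py 2>/dev/null
```

```text
[ 0.3619 -0.0458  0.259 ] [-3.141e+00  1.000e-03  1.160e-01] [[0.116, -0.961, -0.25, 0.433], [-0.993, -0.112, -0.029, -0.037], [-0.0, 0.252, -0.968, 0.427], [0.0, 0.0, 0.0, 1.0]]
pocket [252.0, 86.0] red [541.0, 147.0]
[244, 32, 12, 92, 1081] 0.012 [ 0.4764 -0.028 ] dir 0.107 ang from post 0.102
[244, 32, 12, 92, 1081] 0.154 [ 0.4617 -0.0311] dir 0.107 ang from post 0.119
[246, 129, 10, 16, 147] 0.012 [ 0.4017 -0.0384] dir 0.277 ang from post 0.12
[246, 129, 10, 16, 147] 0.154 [ 0.4126 -0.038 ] dir 0.277 ang from post 0.125
side 47 [ 0.461  -0.0335] q -0.0003
stripe-dir q -0.0010000000000000009
scene 57 [ 0.4613 -0.0321] q -0.0172
stripe-dir q -0.007000000000000006
[ 0.3621 -0.0453  0.2589]
```

```bash
python3 -c "
import cv2;b=cv2.imread('pics/q_side.png');cv2.imwrite('pics/e.png',cv2.resize(b[90:270,120:360],(800,600),interpolation=3))"
```

```text
(no output)
```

View pics/e.png

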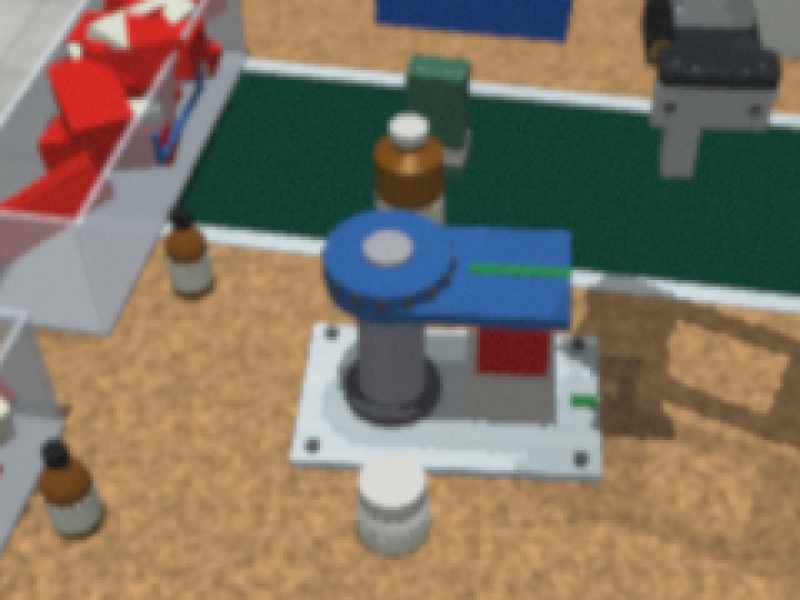

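The carton stands in the pocket under the collar, with the collar stripe at (520,271) in line with the mark at (584,401). The bottle and jar are where they were, and the gripper is clear.

```bash
python3 -c "
from bench import close_job;print(close_job())"
```

```text
the job is handed in; nothing more can be done
None
```

The job is handed in: the red carton stands on the pocket floor, the collar is back within about 0.01 rad of its locked mark, and the other items stayed where they stood as far as the pictures show (tape roll, white carton not re-checked); it took about 22 s.

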